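Clamp a pine strip with a lever bolt

TASK

Clamp the pine strip in the jig. With the red lever standing up, screw the lever bolt in (clockwise from above) by its lever until the foot is snug on the strip: firm by feel, about an eighth of a turn after it first bears, not forced. Then fold the lever right down flat to lock it, without crushing the soft wood or shifting the other things on the bench.

Things in the scene. Friction and masses are not known exactly. Their poses are not given: they have to be found in the camera images.
- lever_pivot (a point): centre of the lever's hinge pin, on the upright axis of the steel bolt in the aluminium portal over the strip. It turns with the bolt: its x is level and points the way the lever's tip folds, y runs along the pin, z is up. About 128 mm above the bench at first; turning clockwise from above sinks it and the lever by 2.55 mm per rad; the foot meets the strip after 0.4 to 2.8 rad, to be found by feel
- lever_mid (a point): point on the red lever 55 mm from the hinge pin along the lever. The lever is a straight blade 14 mm thick (along the pin) and 16 mm wide, ending 78 mm from the pin. Steel ears at the pin reach up to 9 mm above it, 25 mm across, on a round head of 34 mm diameter whose top is 12 mm below the pin. A black inlay runs along its back: push there, it folds away from that side
- clamp_lever (a joint): fold angle of the red lever about its pin: 0 stands straight up in line with the bolt, 1.57 lies flat (level). It stays wherever it is left; friction plus cam take about 0.3 N m (4 to 6 N near the tip). Folding pushes the foot 1.9 mm further down on a stiff spring, adding about 25 to 30 N to its pressure
- clamp_foot: round steel foot, 49 mm across, with four rubber pads beneath, at the bolt's lower end; origin at the centre of its underside; turns and sinks with the bolt. Turning the bolt takes about 0.1 N m while free; once the foot bears, the torque climbs by about 0.5 N m per rad; snug is 0.35 to 0.8 N m while turning, or 0.2 to 0.5 N m above the free level when both are read at a stop
- pine_strip: pine strip 55 x 250 x 22 mm lying loosely on a thin cork packing between cleats in the jig (a plywood board 130 x 290 mm; portal top 92 mm above the bench), long side along its y; origin at the centre of its underside. The packing's thickness differs each time, so the height of the strip does too (4 mm range)
- glue_bottle: bystander: grey-white bottle 33 mm across, 100 mm tall, upright; origin under its centre
- mallet: bystander: wooden mallet 115 x 292 x 64 mm, lying; origin under its centre
- cork_block: bystander: cork sanding block 60 x 110 x 38 mm; origin under its centre
- tape_roll: bystander: roll of white tape 56 mm across, 24 mm tall; origin under its centre

How it is judged:
On the way, in this order (a step that is already met when the one before it is completed fails the run):
1. The bolt is snug with the lever still up: its foot presses the strip firmly (contact force between clamp_foot and pine_strip between 16 and 56 N and value of joint clamp_lever below 0.35 rad), for 0.2 s.
2. The lever is folded flat (value of joint clamp_lever above 1.45 rad), for 0.2 s.
At the end, for the whole second after the job is handed in: the lever lies folded flat (within about 7 degrees) and the foot holds the strip with 36 to 90 N (value of joint clamp_lever above 1.45 rad and contact force between clamp_foot and pine_strip between 36 and 90 N); the robot touches nothing.
It fails at once if The strip is crushed: the foot presses it with more than 100 N (contact force between clamp_foot and pine_strip above 100 N).
It fails at once if A bystander (bottle, mallet, cork block, tape roll) is shifted by more than 30 mm (distance of any of glue_bottle, mallet, cork_block, tape_roll from where it was at the start of the episode above 0.03 m).
It also fails if it takes over 61 s, if anything falls off the work surface, if the arm or the gripper's body presses on something with over 40 N, if the wrist force passes 120 N, or if a joint passes its speed limit or range.

ROBOT

A 7-joint arm with a two-finger parallel gripper is mounted at the origin on a cart in front of the work surface, level with it; the furniture and walls round the work are solid. World frame = base frame: x ahead of the robot, y to its left, z up, the work surface at z = 0. Lengths are in m, angles in rad, forces in N, time in s.
With the tool pointing down it reaches from about 0.425 to 0.975 m from the base axis. Payload 16.7 kg.
Tool frame: the origin (TCP) lies on the front face of the gripper's body, between the roots of the fingers; the fingertips stand ahead of it and the grasp point (between the pads) lies 54 mm ahead of it (manip.nose_length is the x of the fingertips in the tool frame, in m); x points along the fingers, z is the direction in which the jaws open and shut, and the axes are right-handed (so a half turn about x gives the same grasp; the last joint's range is limited). The gripper opens to 85 mm and grips with 20 to 120 N. Pads are 22 mm wide; open, the fingers measure 114 mm over their backs; the gripper's body (76 mm by 85 mm) begins 54 mm behind the grasp point. The pads swing forward as they close: fully open they stand 13 mm farther back than shut.
Start: joints at [0.955, 0.426, 0.074, 1.606, -0.034, 1.111, -0.067], TCP at [0.304, -0.603, 0.304] pointing down, gripper open.
Joint ranges: [-2.85, 2.85], [-0.5, 2.14], [-1.23, 1.37], [0.21, 2.46], [-1.02, 4.16], [0.16, 2.05], [-2.73, 2.73]. Speed limits (rad/s): [1.89, 1.89, 2.39, 2.39, 3.01, 3.01, 3.01].

INTERFACE

Orientations are given as a 3x3 rotation matrix whose columns are the frame's x, y, z axes.
In Python, from workcell import manip gives the robot as it stands.
- The arm moves only by the tool move_arm, never from a script. Its argument "commands" is a list of rows, each a list of 3 entries, a list of its own where there are three numbers: the shift along the tool's x, y, z in cm, then the turn about the tool's x in degrees, then the opening, from 0 (shut) to 1 (fully open). In form: [[[tx, ty, tz], twist, fingers], ...]. A call has 1 to 20 rows; each row is the pose to reach, as a shift and turn from the pose commanded when the call began, along the tool's axes at that moment; what a row does not reach only later rows make up. A row lasts 1/8 s, in which the tool goes at most 62.5 mm and 10.7 degrees, less where a joint would pass 70% of its speed; a pose out of reach is approached as far as the arm can. A call with a gripper value outside its range is refused whole. The fingers move at their own pace and stop on an object; "newtons" is the grip in N (left out, the last holds). Time passes only in rows, so rows that repeat a pose let the fingers close. It gives the time, the measured TCP pose, the force and the opening at its end, in the units of the state.
- manip.observe(): the state, without advancing time (a new reading comes with each control period).
- manip.capture(name): name is "side" or "top"; returns the picture (480x640x3 uint8, red, green, blue); there is no depth.
- manip.calibration(name): a dict with "K" (3x3 intrinsics, pixels), "xyz" and "orientation" of the camera in the world. Camera axes: x right, y down, z forward; pixel columns grow to the right and rows downward; lengths in m; the calibration is good to about 2 mm. A picture is of the moment at which its call begins. calibration takes no time and is no camera call.
- manip.finish_job(): hands the job in, once; it reports no verdict.
The state is a dict: "t": time; "qpos": joint angles; "dq": joint speeds; "tau": joint torques, N m; "ee_pos": TCP position; "ee_rot": TCP orientation; "contact_force": force on the tool from outside, world axes, zero at the start; "torque": the same for the moment, N m; "grip_width": opening from 0.0 (shut) to 1.0 (fully open).
Only numpy, scipy, OpenCV 4.12 (cv2) and the standard library are available. Lean on these libraries where they do the work, as an engineer would, in place of code of your own. Each camera call takes 0.05 s, during which the arm holds its last target.

## Working session

There is one attempt and no reset: what is moved stays moved. The work goes in short steps, Python scripts to look and compute and a tool call to move; the robot and the scene stay as the last step left them, time stands still between calls to the robot, and variables do not carry over. Pictures are saved under pics/ and viewed, and the job is handed in when it is done.

Besides the shell and the picture viewer there is one more tool, called after "Call:" as name(argument=value, ...) on one line, values as JSON. move_arm: Moves the arm, as the interface text tells. Its arguments: {"type":"object","properties":{"commands":{"type":"array"},"newtons":{"type":"number"}},"required":["commands"]}

```bash
ls; mkdir -p pics
python3 - <<'E'
from workcell import manip
import cv2
for n in ("side","top"):
    im=manip.capture(n); cv2.imwrite(f"pics/{n}0.png",im[:,:,::-1])
    c=manip.calibration(n); print(n,c)
s=manip.observe(); print(s); print(manip.nose_length)
E
```

```text
pics
side {'K': array([[587.12653455,   0.        , 308.83843987],
       [  0.        , 587.12653455, 236.41083942],
       [  0.        ,   0.        ,   1.        ]]), 'xyz': array([-0.33020308,  1.36486614,  0.79017758]), 'orientation': array([[-0.85228871, -0.17921205,  0.49141327],
       [-0.52294782,  0.31237964, -0.79306024],
       [-0.01138156, -0.93289978, -0.35995619]])}
top {'K': array([[472.97342256,   0.        , 313.96553583],
       [  0.        , 472.97342256, 237.66125845],
       [  0.        ,   0.        ,   1.        ]]), 'xyz': array([ 0.36244627, -0.07900831,  1.4538335 ]), 'orientation': array([[-0.00568115, -0.98992613,  0.14147076],
       [-0.99983887,  0.00803227,  0.01605363],
       [-0.01702824, -0.14135676, -0.98981226]])}
{'t': 0.1, 'qpos': array([ 0.95450019,  0.42664465,  0.07386184,  1.60656627, -0.03411503,
        1.11078269, -0.06707399]), 'dq': array([-0.00248602, -0.00070516, -0.00135755, -0.00146722, -0.00195183,
        0.00049845, -0.00116493]), 'tau': array([ 8.41777684e-03, -9.51544118e+01,  3.77071694e+00, -4.64410114e+01,
        1.95497519e-02,  6.40540107e-03,  2.82006380e-05]), 'ee_pos': array([ 0.30361662, -0.60253442,  0.30328711]), 'ee_rot': array([[-5.74115959e-04,  8.93024154e-01,  4.50008368e-01],
       [ 9.86609846e-04,  4.50008729e-01, -8.93023611e-01],
       [-9.99999348e-01, -6.87164205e-05, -1.13942362e-03]]), 'contact_force': array([ 0.60960677, -1.28118274, -0.18971958]), 'torque': array([-0.02277289,  0.04774418, -0.02783095]), 'grip_width': 0.9991322878679937}
0.0726
```

View pics/side0.png

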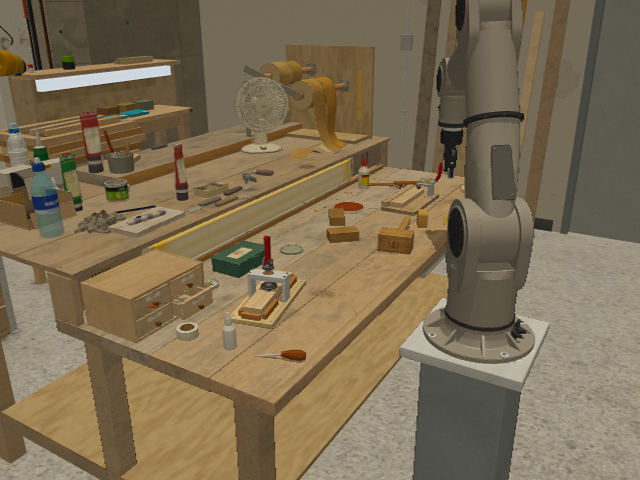

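View pics/top0.png

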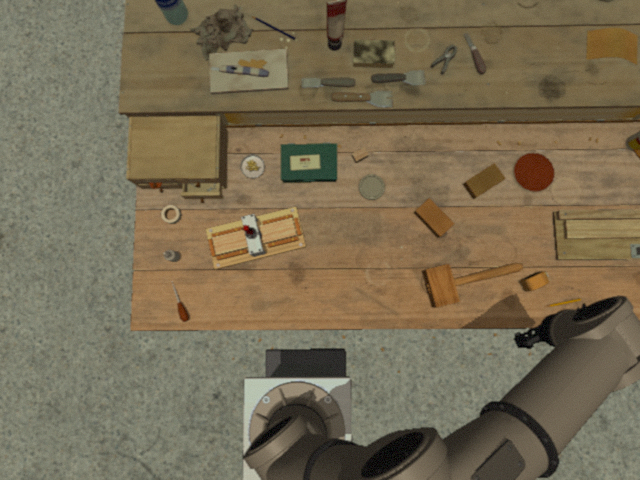

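Run:
```python
import cv2
a=cv2.imread("pics/side0.png")[225:335,220:320]; b=cv2.imread("pics/top0.png")[195:275,195:315]
cv2.imwrite("pics/side0c.png",cv2.resize(a,None,fx=5.4,fy=5.4,interpolation=cv2.INTER_CUBIC))
cv2.imwrite("pics/top0c.png",cv2.resize(b,None,fx=6.6,fy=6.6,interpolation=cv2.INTER_CUBIC))
```

```text
(no output)
```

View pics/side0c.png

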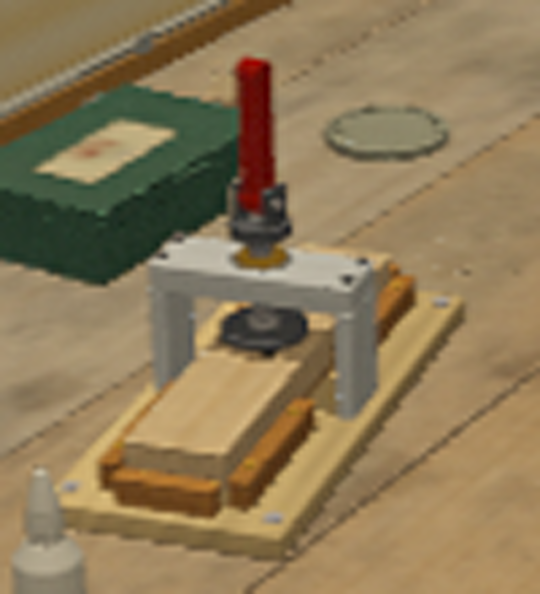

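View pics/top0c.png

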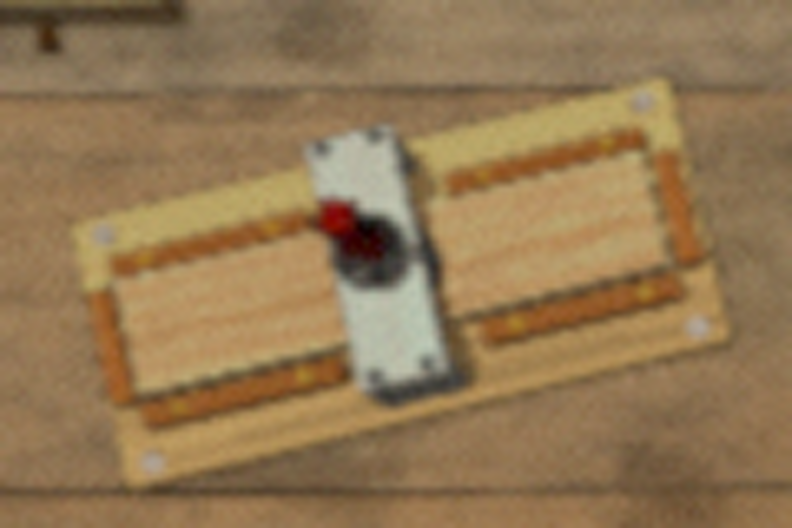

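```bash
cat > h.py <<'E'
import numpy as np
from workcell import manip
C={n:manip.calibration(n) for n in("side","top")}
def ray(n,uv):
    c=C[n]; d=c["orientation"]@np.linalg.solve(c["K"],[uv[0],uv[1],1.]); return c["xyz"],d/np.linalg.norm(d)
def atz(n,uv,z):
    o,d=ray(n,uv); return o+d*(z-o[2])/d[2]
def tri(us,ut):
    o1,d1=ray("side",us);o2,d2=ray("top",ut)
    A=np.array([d1,-d2]).T; s=np.linalg.lstsq(A,o2-o1,rcond=None)[0]
    p,q=o1+s[0]*d1,o2+s[1]*d2; return (p+q)/2,np.linalg.norm(p-q)
def proj(n,p):
    c=C[n]; v=c["K"]@(c["orientation"].T@(np.asarray(p)-c["xyz"])); return v[:2]/v[2]
E
python3 - <<'E'
from h import *
import cv2
print("tip",tri((266.9,236.5),(246.1,227.9)))
print("head",tri((267.8,265),(251.1,232.9)))
t=lambda u,v:(195+u/6.6,195+v/6.6)
for uv in [(310,150),(390,125),(455,375),(370,395),(75,228),(668,80),(730,345),(130,487)]:
    z=.092 if uv in [(310,150),(390,125),(455,375),(370,395)] else .012
    print(uv,atz("top",t(*uv),z))
a=cv2.imread("pics/side0.png")[232:276,250:286]; b=cv2.imread("pics/top0.png")[215:250,235:270]
cv2.imwrite("pics/z.png",np.hstack([cv2.resize(x,(400,500),interpolation=cv2.INTER_NEAREST) for x in(a,b)]))
E
```

```text
tip (array([0.57210273, 0.1253939 , 0.20091968]), np.float64(0.00589664097641471))
head (array([0.57234726, 0.12517473, 0.11381979]), np.float64(0.007098178089776398))
(310, 150) [0.61788766 0.15402385 0.092     ]
(390, 125) [0.62887723 0.11851327 0.092     ]
(455, 375) [0.51676998 0.08849813 0.092     ]
(370, 395) [0.50821257 0.12584333 0.092     ]
(75, 228) [0.59663962 0.27778784 0.012     ]
(668, 80) [ 0.66492864 -0.00094006  0.012     ]
(730, 345) [ 0.53890741 -0.02977202  0.012     ]
(130, 487) [0.47471142 0.24892877 0.012     ]
```

View pics/z.png

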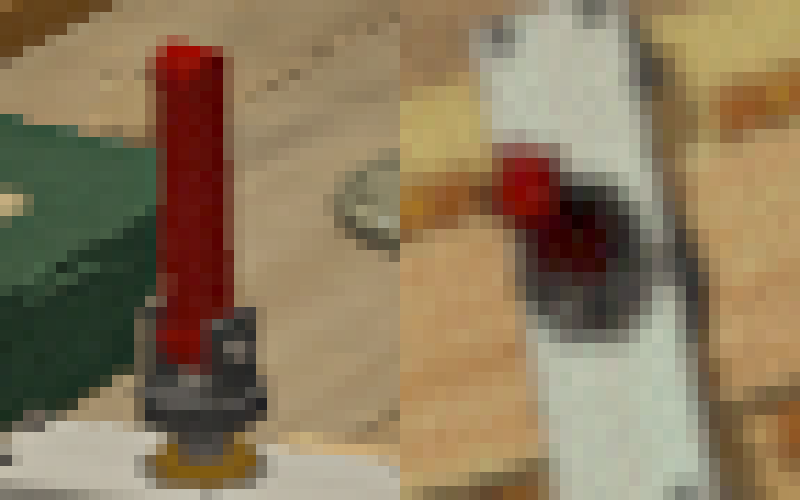

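Run:
```python
from h import *
print(atz("top",(245.4,227.1),.206), atz("side",(265.7,236.8),.206))
# head centre disc z=.116 : top px centre
print("top head",atz("top",(235+(585-400)/11.43-.5,215+265/14.3-.5),.116))
print("side head",atz("side",(250+203/11.11-.5,232+400/11.36-.5),.112))
# portal corners side: crop coords/5.4
s=lambda u,v:(220+u/5.4-.5,225+v/5.4-.5)
P=[atz("side",s(*uv),.092) for uv in [(150,268),(182,235),(375,262),(350,300)]]
print(np.array(P),np.mean(P,0))
t=lambda u,v:(195+u/6.6-.5,195+v/6.6-.5)
P=[atz("top",t(*uv),.092) for uv in [(307,150),(392,126),(453,375),(372,393)]]
print(np.mean(P,0))
P=[atz("top",t(*uv),.012) for uv in [(75,228),(668,80),(730,345),(130,487)]]
print(np.mean(P,0))
```

```text
[0.57088469 0.12488985 0.206     ] [0.56929795 0.13974993 0.206     ]
top head [0.56854559 0.1241397  0.116     ]
side head [0.5718763  0.13213833 0.112     ]
[[0.61904808 0.16732754 0.092     ]
 [0.62981493 0.12468319 0.092     ]
 [0.52070172 0.10156728 0.092     ]
 [0.5061378  0.14705153 0.092     ]] [0.56892563 0.13515738 0.092     ]
[0.56953346 0.12331409 0.092     ]
[0.57036831 0.12556614 0.012     ]
```

Call:
move_arm(commands=[[[0, 7, -6.6], -9, 1], [[0, 14, -13.2], -18, 1], [[0, 21, -19.8], -27, 1], [[0, 28, -26.4], -36, 1], [[0, 35, -33], -45, 1], [[0, 42, -39.6], -54, 1], [[0, 49, -46.2], -63, 1], [[0, 56.5, -52.9], -75.3, 1], [[0, 56.5, -52.9], -75.3, 1], [[0, 56.5, -52.9], -75.3, 1], [[0, 56.5, -52.9], -75.3, 1], [[0, 56.5, -52.9], -75.3, 1], [[0, 56.5, -52.9], -75.3, 1], [[0, 56.5, -52.9], -75.3, 1], [[0, 56.5, -52.9], -75.3, 1], [[0, 56.5, -52.9], -75.3, 1], [[0, 56.5, -52.9], -75.3, 1], [[0, 56.5, -52.9], -75.3, 1]])

```text
t: 2.35
ee_pos: [0.5703, 0.1234, 0.3041]
ee_rot: [[0.0, -0.208, 0.978], [-0.0, 0.978, 0.208], [-1.0, -0.0, 0.0]]
contact_force: [0.9, 0.7, -0.1]
grip_width: 0.996
```

Run:
```python
from h import *
import cv2
np.set_printoptions(precision=4,suppress=True)
s=manip.observe(); 
for k in s: print(k,s[k])
print(np.degrees(np.arctan2(s["ee_rot"][1,2],s["ee_rot"][0,2])))
a=manip.capture("side")[170:330,200:400,::-1]; b=manip.capture("top")[175:275,185:310,::-1]
cv2.imwrite("pics/s1.png",cv2.resize(a,(750,600),interpolation=cv2.INTER_CUBIC))
cv2.imwrite("pics/t1.png",cv2.resize(b,(750,600),interpolation=cv2.INTER_CUBIC))
```

```text
t 2.35
qpos [ 0.1148  0.3239 -0.5384  1.7886  0.1864  1.0795 -0.2796]
dq [-0.0028  0.0026 -0.0003 -0.0015  0.0021  0.001  -0.0013]
tau [  0.1337 -77.9676  -6.7381 -44.8465   0.0234   0.0038   0.0056]
ee_pos [0.5703 0.1234 0.3041]
ee_rot [[ 0.0002 -0.208   0.9781]
 [-0.0001  0.9781  0.208 ]
 [-1.     -0.0001  0.0002]]
contact_force [ 0.8809  0.6877 -0.0561]
torque [ 0.0204 -0.0121 -0.0086]
grip_width 0.9961733737148014
12.004186659212616
```

View pics/s1.png

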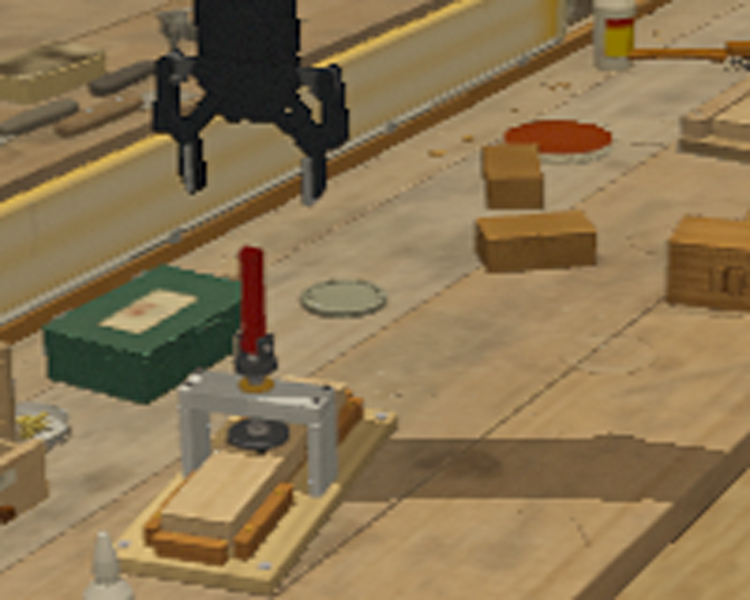

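View pics/t1.png

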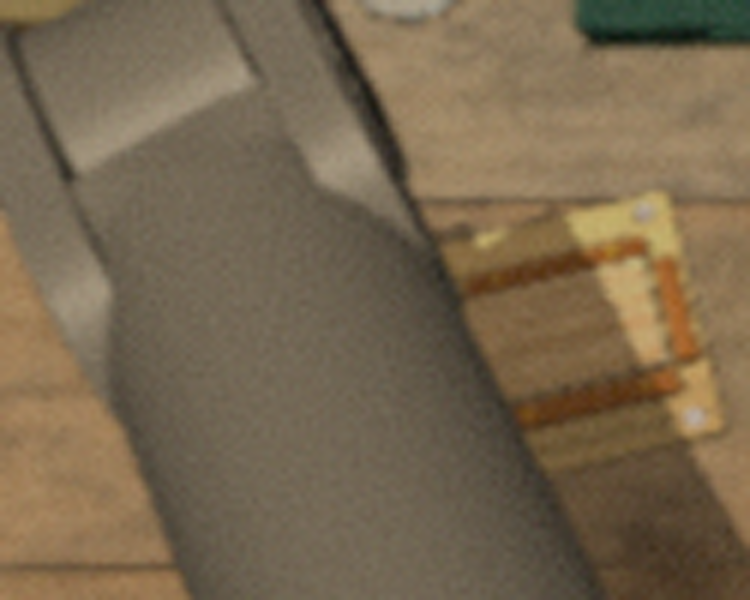

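Call:
move_arm(commands=[[[3, 0.1, 0], 0, 1], [[6.7, 0.1, 0], 0, 1], [[6.7, 0.1, 0], 0, 1], [[6.7, 0.1, 0], 0, 1], [[6.7, 0.1, 0], 0, 0.5], [[6.7, 0.1, 0], 0, 0.25], [[6.7, 0.1, 0], 0, 0.25], [[6.7, 0.1, 0], 0, 0.25], [[6.7, 0.1, 0], 0, 0.25]], newtons=40)

```text
t: 3.58
ee_pos: [0.5701, 0.1249, 0.237]
ee_rot: [[0.0, -0.209, 0.978], [0.0, 0.978, 0.209], [-1.0, 0.0, 0.0]]
contact_force: [-0.1, -0.3, 1.3]
grip_width: 0.249
```

```bash
cat > o.py <<'E'
from h import *
import cv2,sys
np.set_printoptions(precision=4,suppress=True)
s=manip.observe()
for k in ("t","qpos","ee_pos","contact_force","torque","grip_width"): print(k,s[k])
print(np.degrees(np.arctan2(s["ee_rot"][1,2],s["ee_rot"][0,2])))
if len(sys.argv)>1:
    a=manip.capture("side")[200:280,220:320,::-1]
    cv2.imwrite(sys.argv[1],cv2.resize(a,(750,600),interpolation=cv2.INTER_CUBIC))
E
python3 o.py pics/s2.png
```

```text
t 3.575
qpos [ 0.0924  0.3946 -0.5221  1.8535  0.237   0.9549 -0.3243]
ee_pos [0.5701 0.1249 0.237 ]
contact_force [-0.0963 -0.3442  1.2528]
torque [-0.0476 -0.0862  0.0109]
grip_width 0.24879206067993692
12.039456639982017
```

View pics/s2.png

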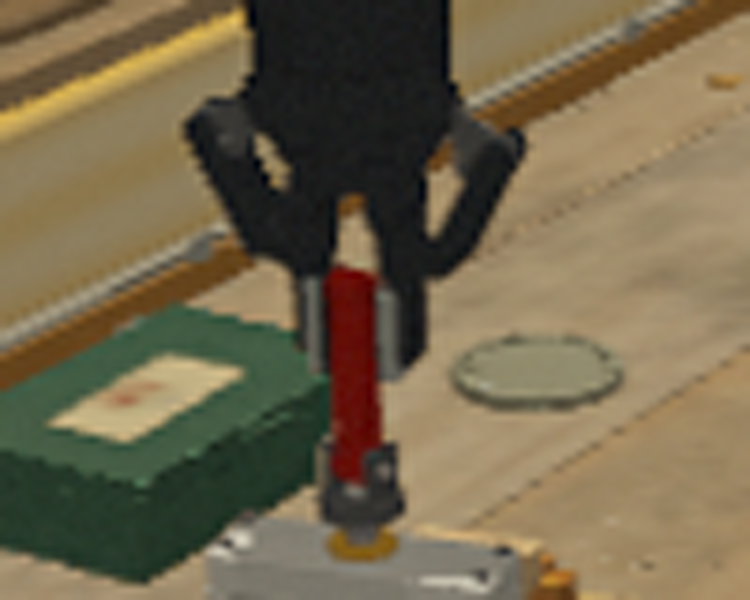

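Call:
move_arm(commands=[[[0, 0, 0], 0, 0.1], [[0, 0, 0], 0, 0.1], [[0, 0, 0], 0, 0.05], [[0, 0, 0], 0, 0.0]], newtons=80)

```text
t: 4.12
ee_pos: [0.5712, 0.1251, 0.2376]
ee_rot: [[0.003, -0.208, 0.978], [0.001, 0.978, 0.208], [-1.0, 0.0, 0.003]]
contact_force: [6.7, 1.0, 1.2]
grip_width: 0.172
```

```bash
python3 o.py
```

```text
t 4.125
qpos [ 0.0924  0.3945 -0.522   1.8522  0.2374  0.9536 -0.3244]
ee_pos [0.5712 0.1251 0.2376]
contact_force [6.6957 0.9908 1.1951]
torque [ 0.1997 -1.4405 -0.0953]
grip_width 0.17217359832100332
12.029017798050868
```

Call:
move_arm(commands=[[[0, 0, 0.12], 0, 0], [[0, 0, 0.12], 0, 0], [[0.03, 0, 0.12], 6, 0], [[0.06, 0, 0.12], 12, 0], [[0.06, 0, 0.12], 12, 0], [[0.06, 0, 0.12], 12, 0]], newtons=80)

```text
t: 4.88
ee_pos: [0.5714, 0.1252, 0.2369]
ee_rot: [[0.0, -0.001, 1.0], [-0.0, 1.0, 0.001], [-1.0, -0.0, 0.0]]
contact_force: [-1.2, -0.5, 9.1]
grip_width: 0.174
```

```bash
python3 o.py
```

```text
t 4.875
qpos [ 0.0579  0.3894 -0.4786  1.853   0.2169  0.9501 -0.5163]
ee_pos [0.5714 0.1252 0.2369]
contact_force [-1.1645 -0.5132  9.0613]
torque [-0.206   0.3491 -0.0402]
grip_width 0.17365167422224448
0.03898849917746444
```

Call:
move_arm(commands=[[[0, 0, 0], 6, 0], [[0.02, 0, 0], 12, 0], [[0.04, 0, 0], 18, 0], [[0.05, 0, 0], 20, 0], [[0.05, 0, 0], 20, 0]])

```text
t: 5.5
ee_pos: [0.5709, 0.1254, 0.2361]
ee_rot: [[-0.001, 0.342, 0.94], [-0.0, 0.94, -0.342], [-1.0, -0.0, -0.0]]
contact_force: [-2.8, -0.1, 6.6]
grip_width: 0.169
```

```bash
python3 o.py pics/s3.png
```

```text
t 5.5
qpos [ 0.002   0.3798 -0.4079  1.8573  0.1828  0.9416 -0.8368]
ee_pos [0.5709 0.1254 0.2361]
contact_force [-2.8086 -0.0855  6.5805]
torque [-0.0366  0.6822  0.0492]
grip_width 0.1689086398902954
-19.971730391175097
```

View pics/s3.png

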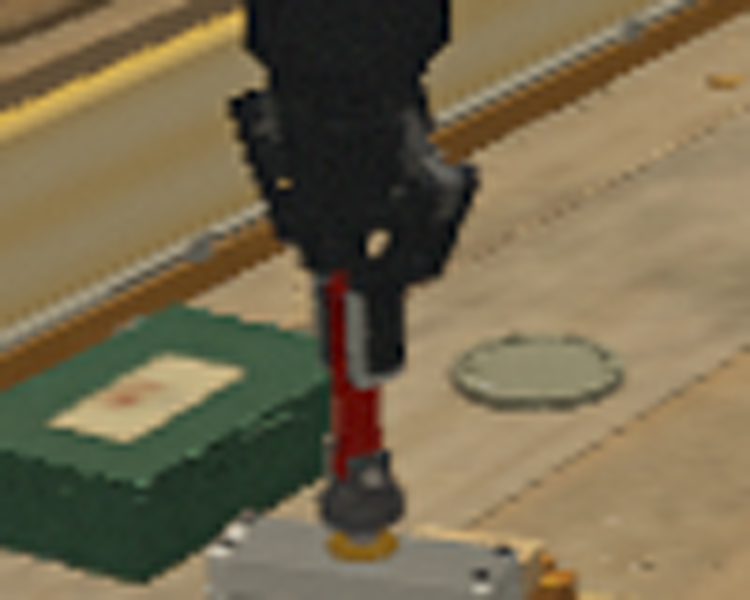

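Call:
move_arm(commands=[[[0, 0, 0], 6, 0], [[0.03, 0, 0], 12, 0], [[0.05, 0, 0], 18, 0], [[0.06, 0, 0], 20, 0], [[0.06, 0, 0], 20, 0]])

```text
t: 6.18
ee_pos: [0.5705, 0.1256, 0.2352]
ee_rot: [[-0.002, 0.642, 0.767], [0.0, 0.767, -0.642], [-1.0, -0.001, -0.001]]
contact_force: [-4.4, 0.8, 6.4]
grip_width: 0.171
```

```bash
python3 o.py
```

```text
t 6.175
qpos [-0.0537  0.3722 -0.3384  1.8617  0.15    0.9339 -1.1577]
ee_pos [0.5705 0.1256 0.2352]
contact_force [-4.3656  0.7967  6.4296]
torque [0.3413 1.1586 0.0173]
grip_width 0.17139824138099355
-39.95585401352342
```

Call:
move_arm(commands=[[[0.02, 0, 0], 6, 0], [[0.04, 0, 0], 12, 0], [[0.07, 0, 0], 18, 0], [[0.09, 0, 0], 20, 0], [[0.09, 0, 0], 20, 0]])

```text
t: 6.8
ee_pos: [0.5703, 0.126, 0.2347]
ee_rot: [[-0.002, 0.865, 0.501], [0.0, 0.501, -0.865], [-1.0, -0.001, -0.001]]
contact_force: [-9.3, 2.8, 12.5]
grip_width: 0.153
```

```bash
python3 o.py
```

```text
t 6.8
qpos [-0.1094  0.3657 -0.2696  1.8657  0.1182  0.9272 -1.4793]
ee_pos [0.5703 0.126  0.2347]
contact_force [-9.2565  2.8363 12.5362]
torque [0.5472 2.1452 0.0254]
grip_width 0.15259269434264933
-59.93601284897674
```

```bash
python3 o.py pics/s4.png
```

```text
t 6.8
qpos [-0.1094  0.3657 -0.2696  1.8657  0.1182  0.9272 -1.4793]
ee_pos [0.5703 0.126  0.2347]
contact_force [-9.2565  2.8363 12.5362]
torque [0.5472 2.1452 0.0254]
grip_width 0.15259269434264933
-59.93601284897674
```

View pics/s4.png

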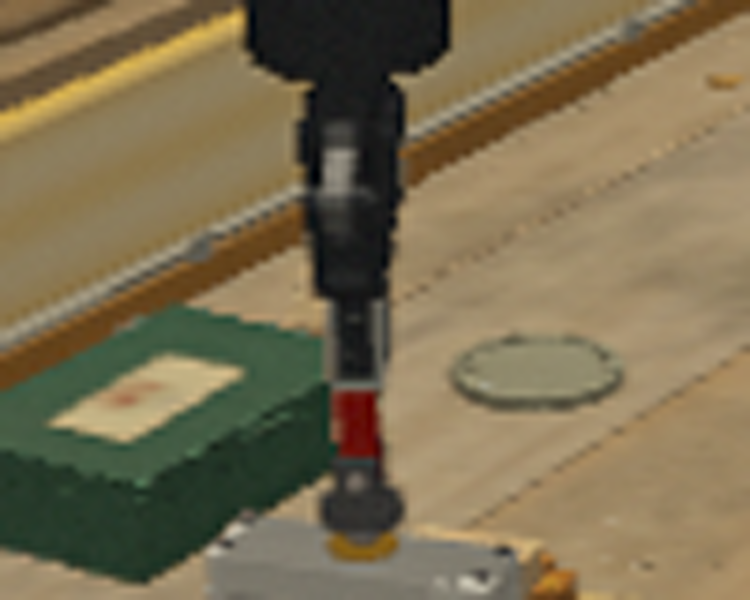

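Call:
move_arm(commands=[[[-0.05, -0.08, -0.1], 0, 0], [[-0.05, -0.08, -0.1], 0, 0], [[-0.05, -0.08, -0.1], 0, 0]])

```text
t: 7.22
ee_pos: [0.5699, 0.1259, 0.2348]
ee_rot: [[-0.0, 0.866, 0.501], [0.0, 0.501, -0.866], [-1.0, -0.0, -0.001]]
contact_force: [-1.1, 3.1, 3.6]
grip_width: 0.149
```

```bash
python3 o.py
```

```text
t 7.225
qpos [-0.1094  0.3644 -0.2697  1.8672  0.1186  0.9256 -1.4799]
ee_pos [0.5699 0.1259 0.2348]
contact_force [-1.12    3.148   3.5827]
torque [0.6883 0.6374 0.0386]
grip_width 0.1488559870792039
-59.94083287886266
```

Call:
move_arm(commands=[[[0.01, 0, -0.03], 6, 0], [[0.04, 0, -0.03], 12, 0], [[0.07, 0, -0.03], 18, 0], [[0.08, 0, -0.03], 20, 0], [[0.08, 0, -0.03], 20, 0]])

```text
t: 7.85
ee_pos: [0.5696, 0.1265, 0.2341]
ee_rot: [[-0.0, 0.985, 0.175], [0.0, 0.175, -0.985], [-1.0, -0.0, -0.001]]
contact_force: [-3.4, 4.2, 5.1]
grip_width: 0.152
```

```bash
python3 o.py
```

```text
t 7.85
qpos [-0.1657  0.3597 -0.2012  1.8716  0.0878  0.9191 -1.803 ]
ee_pos [0.5696 0.1265 0.2341]
contact_force [-3.3827  4.239   5.1217]
torque [0.912  0.7856 0.2136]
grip_width 0.15183796086611576
-79.94284433442158
```

Call:
move_arm(commands=[[[0, -0.03, -0.06], 4, 0], [[0.02, -0.03, -0.06], 8, 0], [[0.03, -0.03, -0.06], 10, 0], [[0.03, -0.03, -0.06], 10, 0]])

```text
t: 8.35
ee_pos: [0.5694, 0.1269, 0.2338]
ee_rot: [[0.0, 1.0, 0.002], [0.0, 0.002, -1.0], [-1.0, 0.0, -0.0]]
contact_force: [-1.3, 5.1, 2.9]
grip_width: 0.148
```

```bash
python3 o.py
```

```text
t 8.35
qpos [-0.1939  0.3575 -0.1672  1.874   0.073   0.9157 -1.9642]
ee_pos [0.5694 0.1269 0.2338]
contact_force [-1.2617  5.0862  2.9442]
torque [1.2571 0.4148 0.2689]
grip_width 0.14833541294121252
-89.89806469796157
```

Call:
move_arm(commands=[[[0, 0, -0.07], 4, 0], [[0.02, 0, -0.07], 8, 0], [[0.03, 0, -0.07], 10, 0], [[0.03, 0, -0.07], 10, 0]])

```text
t: 8.85
ee_pos: [0.5695, 0.1273, 0.2334]
ee_rot: [[0.0, 0.985, -0.172], [0.0, -0.172, -0.985], [-1.0, -0.0, -0.0]]
contact_force: [-1.3, 4.6, 3.6]
grip_width: 0.154
```

```bash
python3 o.py pics/s5.png
```

```text
t 8.85
qpos [-0.2224  0.3563 -0.133   1.8757  0.0583  0.9133 -2.1261]
ee_pos [0.5695 0.1273 0.2334]
contact_force [-1.2747  4.5804  3.6409]
torque [1.1063 0.3185 0.374 ]
grip_width 0.1540952407814034
-99.88520425133417
```

View pics/s5.png

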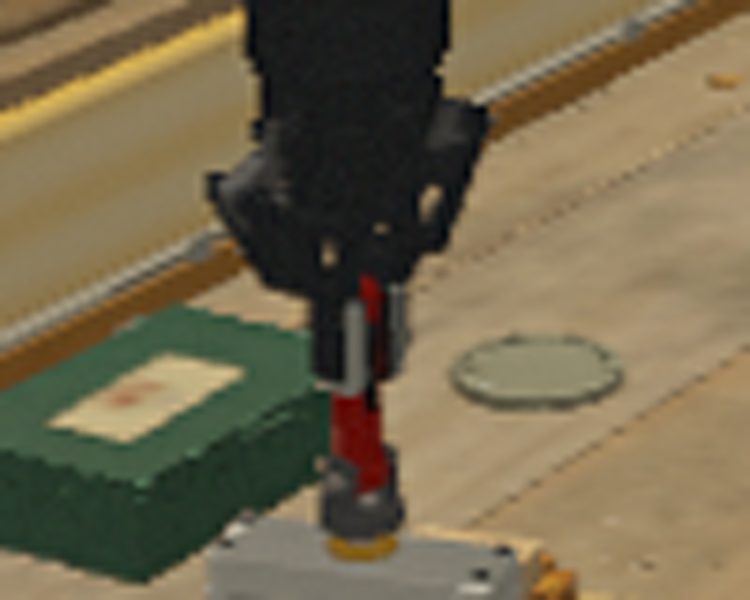

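Call:
move_arm(commands=[[[0, 0, 0], 0, 0.4], [[0, 0, 0], 0, 0.6], [[0, 0, 0], 0, 0.7], [[0, 0, 0], 0, 0.7], [[-2.5, 0, 0], 0, 0.7], [[-5, 0, 0], 0, 0.7], [[-6, 0, 0], 0, 0.6], [[-6, 0, 0], 0, 0.6]])

```text
t: 9.9
ee_pos: [0.5696, 0.1271, 0.2936]
ee_rot: [[0.001, 0.985, -0.173], [0.0, -0.173, -0.985], [-1.0, 0.001, -0.0]]
contact_force: [-0.2, 0.5, -1.0]
grip_width: 0.604
```

```bash
python3 o.py pics/s6.png
```

```text
t 9.9
qpos [-0.2194  0.2925 -0.1342  1.8195  0.045   1.0318 -2.1157]
ee_pos [0.5696 0.1271 0.2936]
contact_force [-0.1832  0.4778 -0.9859]
torque [0.047  0.0081 0.0039]
grip_width 0.6044997788525199
-99.96333706114667
```

View pics/s6.png

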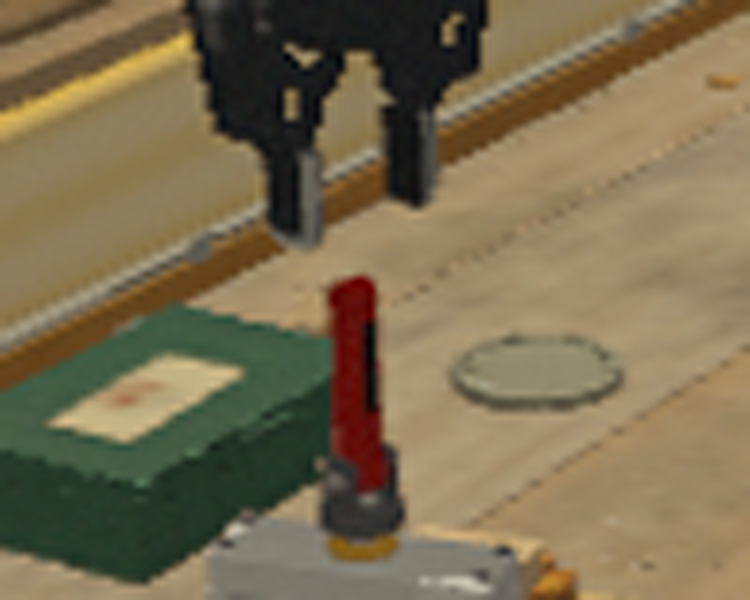

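Call:
move_arm(commands=[[[0, -5, 0], 0, 0.2], [[0, -10, 0], 0, 0], [[0, -10, 0], 0, 0], [[0, -10, 0], 0, 0]])

```text
t: 10.45
ee_pos: [0.4712, 0.1442, 0.2931]
ee_rot: [[-0.0, 0.985, -0.173], [-0.0, -0.173, -0.985], [-1.0, -0.0, 0.0]]
contact_force: [-0.4, -0.2, -0.2]
grip_width: 0.006
```

Run:
```python
from h import *
import cv2
s=manip.observe(); print(s["t"],s["ee_pos"],s["grip_width"],s["qpos"])
a=manip.capture("side")[228:276,244:284,::-1]; b=manip.capture("top")[205:255,225:275,::-1]
cv2.imwrite("pics/c7.png",np.hstack([cv2.resize(a,(400,480),interpolation=cv2.INTER_NEAREST),cv2.resize(b,(400,480),interpolation=cv2.INTER_NEAREST)]))
```

```text
10.45 [0.47123055 0.14423993 0.29305741] 0.005877580132717208 [-0.26872019  0.14791071 -0.17461931  2.00781607  0.03073072  0.98845612
 -2.20293064]
```

View pics/c7.png

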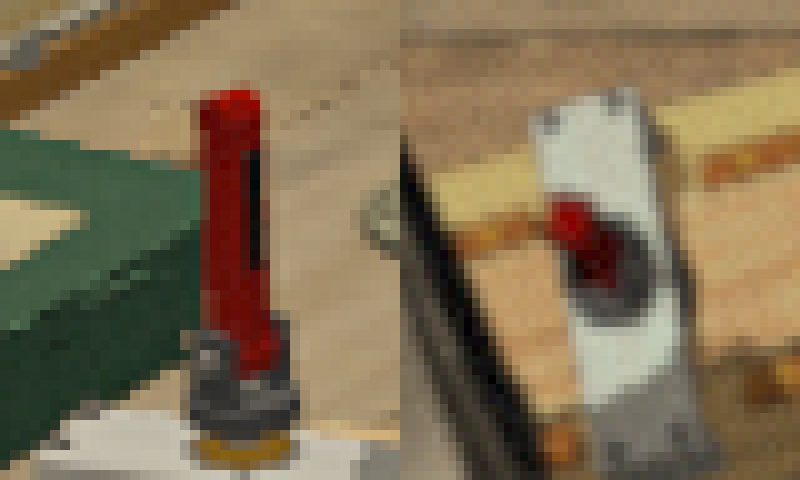

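Run:
```python
from h import *
print("tip",atz("top",(246.0,227.2),.2015),"side",atz("side",(244+230/10-.5,228+98/10-.5),.2015))
print("head",atz("top",(251.0,232.6),.111))
```

```text
tip [0.57134995 0.12400276 0.2015    ] side [0.57204536 0.13235706 0.2015    ]
head [0.57056523 0.12400781 0.111     ]
```

Call:
move_arm(commands=[[[1, 3, 0.2], -3, 0], [[3.45, 6.5, 0.5], -6, 0], [[3.45, 7.2, 0.5], -6, 0], [[3.45, 7.2, 0.5], -6, 0], [[3.45, 7.2, 0.5], -6, 0]])

```text
t: 11.18
ee_pos: [0.5407, 0.1273, 0.2594]
ee_rot: [[0.0, 0.998, -0.069], [0.0, -0.069, -0.998], [-1.0, 0.0, -0.0]]
contact_force: [-0.6, 0.7, -0.4]
grip_width: -0.002
```

```bash
python3 o.py pics/s8.png
```

```text
t 11.175
qpos [-0.2201  0.2847 -0.1512  1.9137  0.052   0.9465 -2.0355]
ee_pos [0.5407 0.1273 0.2594]
contact_force [-0.5582  0.6563 -0.4183]
torque [ 0.0127 -0.023   0.0161]
grip_width -0.0024796618558564853
-93.95513554800822
```

View pics/s8.png

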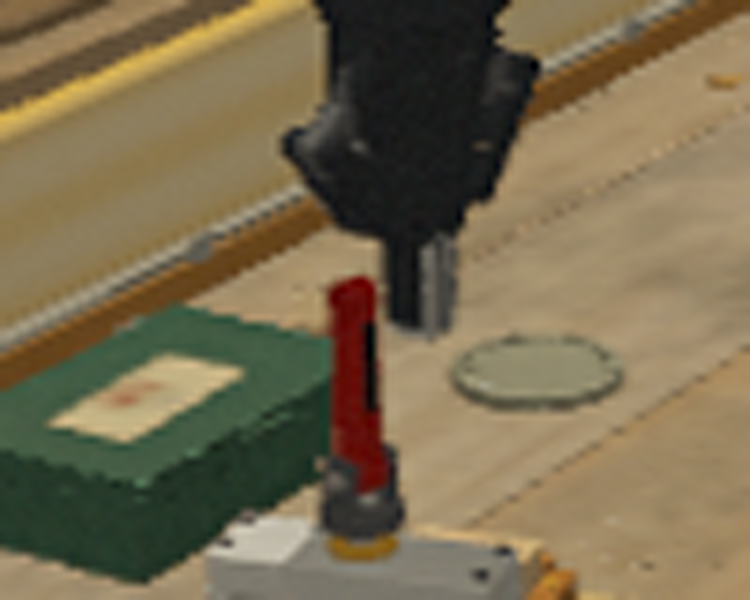

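Call:
move_arm(commands=[[[0, 0.6, 0], 0, 0], [[0, 1.0, 0], 0, 0], [[0, 1.5, 0], 0, 0], [[0, 2.0, 0], 0, 0], [[0, 2.6, 0], 0, 0], [[0.15, 3.2, 0], 0, 0], [[0.3, 3.7, 0], 0, 0], [[0.45, 4.2, 0], 0, 0], [[0.45, 4.2, 0], 0, 0]])

```text
t: 12.35
ee_pos: [0.5833, 0.1242, 0.2542]
ee_rot: [[0.0, 0.998, -0.069], [0.0, -0.069, -0.998], [-1.0, 0.0, -0.0]]
contact_force: [-0.4, 0.1, 0.5]
grip_width: -0.003
```

```bash
python3 o.py pics/s9.png
```

```text
t 12.35
qpos [-0.2067  0.3529 -0.138   1.8287  0.0577  0.9637 -2.0093]
ee_pos [0.5833 0.1242 0.2542]
contact_force [-0.4006  0.1238  0.4962]
torque [-0.055   0.0616  0.0206]
grip_width -0.0033771877546581773
-93.96262860275772
```

View pics/s9.png

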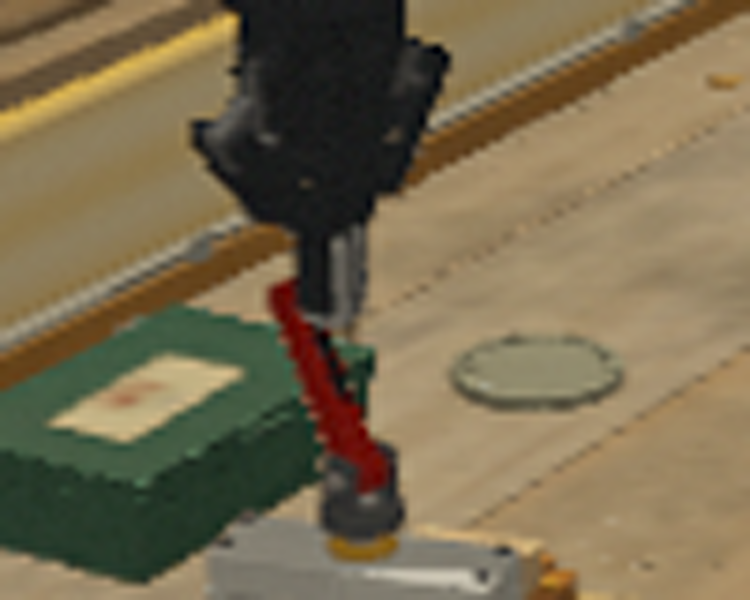

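Call:
move_arm(commands=[[[0.25, 0.5, 0], 0, 0], [[0.5, 0.95, 0], 0, 0], [[0.8, 1.4, 0], 0, 0], [[1.15, 1.8, 0], 0, 0], [[1.55, 2.2, 0], 0, 0], [[1.95, 2.55, 0], 0, 0], [[2.4, 2.85, 0], 0, 0], [[2.9, 3.15, 0], 0, 0], [[3.4, 3.4, 0], 0, 0], [[3.4, 3.4, 0], 0, 0]])

```text
t: 13.65
ee_pos: [0.6169, 0.1219, 0.2199]
ee_rot: [[-0.001, 0.998, -0.069], [0.0, -0.069, -0.998], [-1.0, -0.001, -0.0]]
contact_force: [0.6, 0.8, 0.6]
grip_width: -0.003
```

```bash
python3 o.py pics/s10.png
```

```text
t 13.65
qpos [-0.1986  0.4387 -0.1282  1.7825  0.0676  0.9251 -1.9954]
ee_pos [0.6169 0.1219 0.2199]
contact_force [0.6479 0.7532 0.5592]
torque [-0.0003 -0.0091 -0.0209]
grip_width -0.0031003387408814684
-93.95763861222218
```

View pics/s10.png

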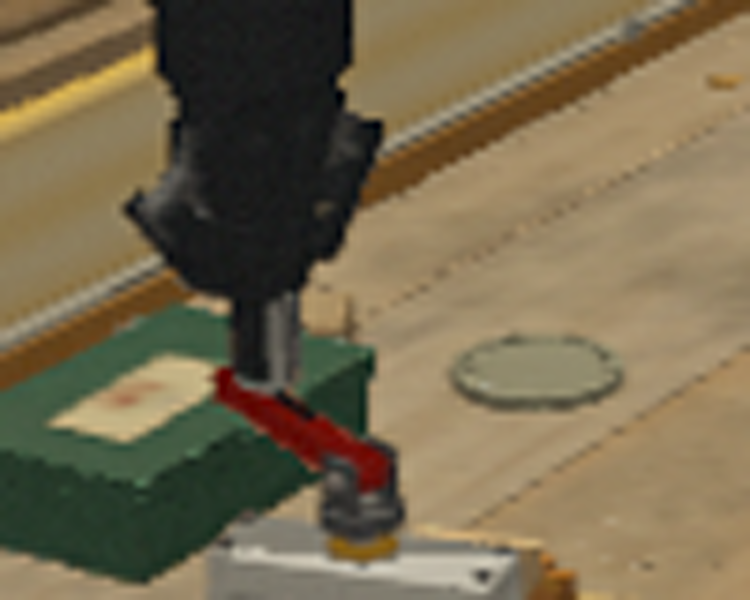

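Call:
move_arm(commands=[[[0.4, 0.1, 0], 0, 0], [[0.7, 0.2, 0], 0, 0], [[1.0, 0.3, 0], 0, 0], [[1.2, 0.35, 0], 0, 0], [[1.3, 0.35, 0], 0, 0]])

```text
t: 14.32
ee_pos: [0.6205, 0.1215, 0.2073]
ee_rot: [[0.0, 0.998, -0.069], [0.0, -0.069, -0.998], [-1.0, 0.0, -0.0]]
contact_force: [1.2, -0.7, 4.9]
grip_width: 0.006
```

```bash
python3 o.py
```

```text
t 14.325
qpos [-0.1983  0.4577 -0.1266  1.7841  0.071   0.9041 -1.9958]
ee_pos [0.6205 0.1215 0.2073]
contact_force [ 1.2166 -0.6536  4.8909]
torque [-0.1854 -0.1574 -0.0149]
grip_width 0.0059449822156239975
-93.960977426327
```

Call:
move_arm(commands=[[[0.1, 0, 0], 0, 0], [[0.2, 0, 0], 0, 0], [[0.25, 0, 0], 0, 0]])

```text
t: 14.7
ee_pos: [0.6207, 0.1215, 0.2051]
ee_rot: [[0.001, 0.998, -0.069], [0.0, -0.069, -0.998], [-1.0, 0.001, -0.0]]
contact_force: [3.1, -0.7, 5.2]
grip_width: 0.002
```

```bash
python3 o.py pics/s11.png
```

```text
t 14.7
qpos [-0.1984  0.4603 -0.1263  1.7855  0.0717  0.8994 -1.9962]
ee_pos [0.6207 0.1215 0.2051]
contact_force [ 3.0813 -0.7129  5.2109]
torque [-0.2968 -0.7556  0.0035]
grip_width 0.0023564362102279114
-93.96351490747129
```

View pics/s11.png

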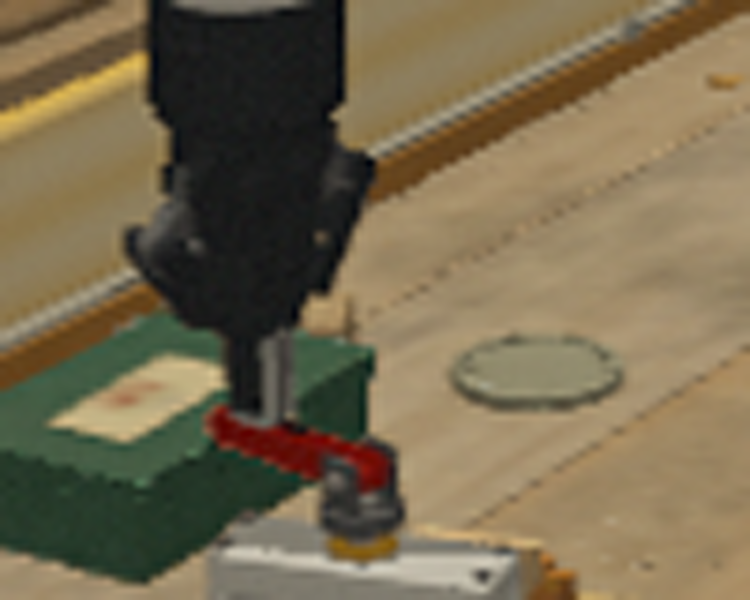

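Call:
move_arm(commands=[[[0.1, 0, 0], 0, 0], [[0.15, 0, 0], 0, 0], [[0.15, 0, 0], 0, 0]])

```text
t: 15.12
ee_pos: [0.6208, 0.1215, 0.2043]
ee_rot: [[0.001, 0.998, -0.069], [0.0, -0.069, -0.998], [-1.0, 0.001, -0.0]]
contact_force: [0.7, -1.8, 12.6]
grip_width: 0.002
```

```bash
python3 o.py
```

```text
t 15.125
qpos [-0.1984  0.4611 -0.1262  1.7861  0.0719  0.8973 -1.9965]
ee_pos [0.6208 0.1215 0.2043]
contact_force [ 0.7484 -1.8209 12.6253]
torque [-0.4542 -0.1505 -0.0117]
grip_width 0.00194668628878955
-93.96823655650499
```

Call:
move_arm(commands=[[[0.08, 0, 0], 0, 0], [[0.12, 0, 0], 0, 0], [[0.12, 0, 0], 0, 0]])

```text
t: 15.5
ee_pos: [0.6209, 0.1215, 0.2039]
ee_rot: [[0.002, 0.998, -0.069], [0.0, -0.069, -0.998], [-1.0, 0.002, -0.0]]
contact_force: [-2.8, -3.1, 22.9]
grip_width: 0.001
```

```bash
python3 o.py pics/s12.png
python3 - <<'E'
from h import *
B=np.array([.570,.125,.1235])
for a in(-10,0,10):
  u=np.array([np.cos(np.radians(a)),np.sin(np.radians(a)),0])
  for th in (75,83,90):
    t=np.radians(th)
    d=[ (proj("side",B+.078*(np.sin(t)*u+np.cos(t)*np.array([0,0,1])))-[220,200])*7.5, (proj("side",B)-[220,200])*7.5]
    print(a,th,d)
E
```

```text
t 15.5
qpos [-0.1985  0.4616 -0.1262  1.7865  0.0722  0.896  -1.9967]
ee_pos [0.6209 0.1215 0.2039]
contact_force [-2.8354 -3.1483 22.9389]
torque [-0.6374  0.6661  0.0764]
grip_width 0.0012019083458919186
-93.96831746977679
-10 75 [array([232.74780066, 368.8607473 ]), array([372.15011115, 466.88394557])]
-10 83 [array([230.36112159, 392.99636804]), array([372.15011115, 466.88394557])]
-10 90 [array([230.48317094, 415.16819448]), array([372.15011115, 466.88394557])]
0 75 [array([209.93453169, 379.49720377]), array([372.15011115, 466.88394557])]
0 83 [array([206.97205975, 404.03782218]), array([372.15011115, 466.88394557])]
0 90 [array([206.97045964, 426.40055646]), array([372.15011115, 466.88394557])]
10 75 [array([191.63592211, 391.40824877]), array([372.15011115, 466.88394557])]
10 83 [array([188.20024635, 416.4073612 ]), array([372.15011115, 466.88394557])]
10 90 [array([188.09814395, 438.985923  ]), array([372.15011115, 466.88394557])]
```

View pics/s12.png

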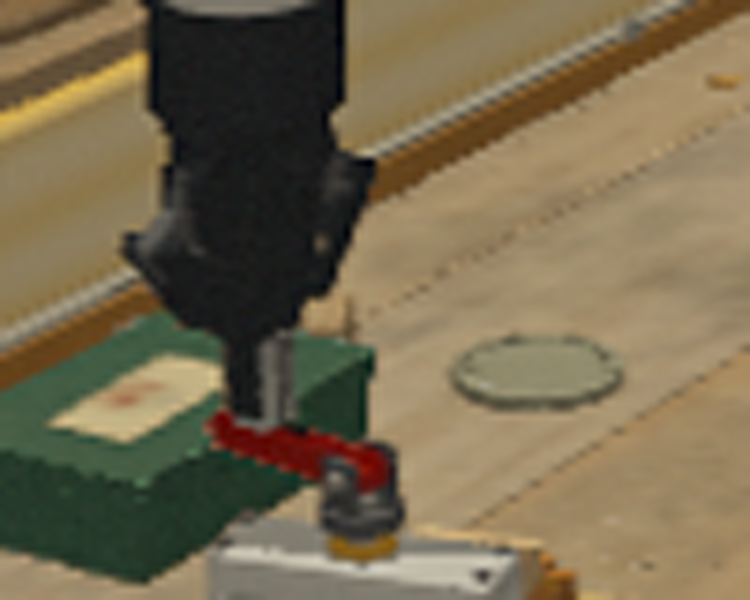

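Call:
move_arm(commands=[[[-0.5, 0, 0], 0, 0], [[-4, 0, 0], 0, 0], [[-8, -3, 0], 0, 0], [[-10, -10, 0], 0, 0], [[-10, -14, 0], 0, 0], [[-10, -14, 0], 0, 0]])

```text
t: 16.3
ee_pos: [0.4776, 0.1315, 0.3026]
ee_rot: [[-0.001, 0.998, -0.067], [-0.0, -0.067, -0.998], [-1.0, -0.001, 0.0]]
contact_force: [-0.2, -0.8, -0.3]
grip_width: -0.003
```

```bash
python3 o.py pics/s13.png
python3 - <<'E'
from h import *
import cv2
cv2.imwrite("pics/t13.png",manip.capture("top")[:,:,::-1])
E
```

```text
t 16.3
qpos [-0.2386  0.1423 -0.1754  1.9916  0.0292  1.0108 -2.0658]
ee_pos [0.4776 0.1315 0.3026]
contact_force [-0.2204 -0.7934 -0.2839]
torque [-0.0379  0.0117 -0.0397]
grip_width -0.003352167685369386
-93.84452977326244
```

View pics/s13.png

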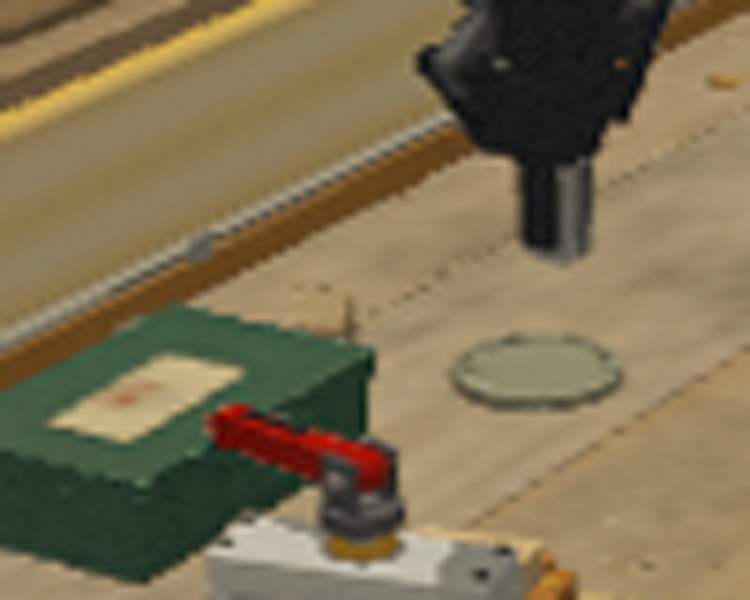

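View pics/t13.png

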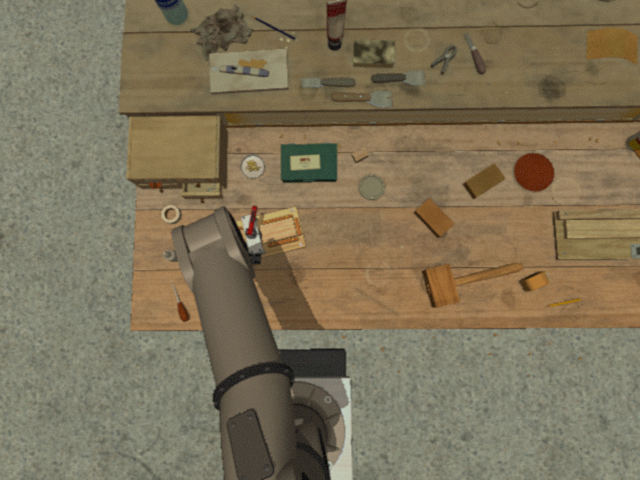

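Run:
```python
import cv2,numpy as np
a=cv2.imread("pics/s12.png")[380:500,180:420];b=cv2.imread("pics/s13.png")[380:500,180:420]
cv2.imwrite("pics/cmp.png",cv2.resize(np.vstack([a,b]),(600,600)))
from h import *
c=manip.capture("top")[200:240,235:275,::-1]
cv2.imwrite("pics/t14.png",cv2.resize(c,(600,600),interpolation=cv2.INTER_NEAREST))
B=np.array([.570,.125,.1235])
for a_ in(-5,0,5,10):
    u=np.array([np.cos(np.radians(a_)),np.sin(np.radians(a_)),0]);print(a_,(proj("top",B+.078*u)-[235,200])*15,(proj("top",B)-[235,200])*15)
```

```text
-5 [265.8018208   81.19740316] [224.97751514 481.99414818]
0 [230.44925386  80.00363889] [224.97751514 481.99414818]
5 [195.06105514  81.84449197] [224.97751514 481.99414818]
10 [159.89997902  86.70584634] [224.97751514 481.99414818]
```

View pics/cmp.png

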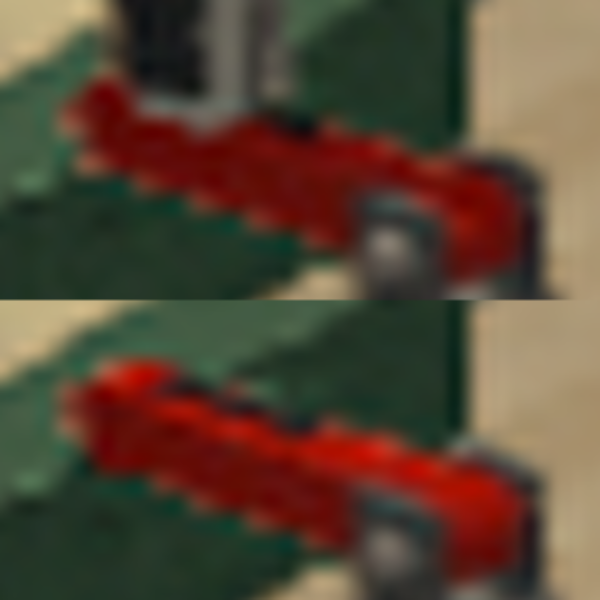

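View pics/t14.png

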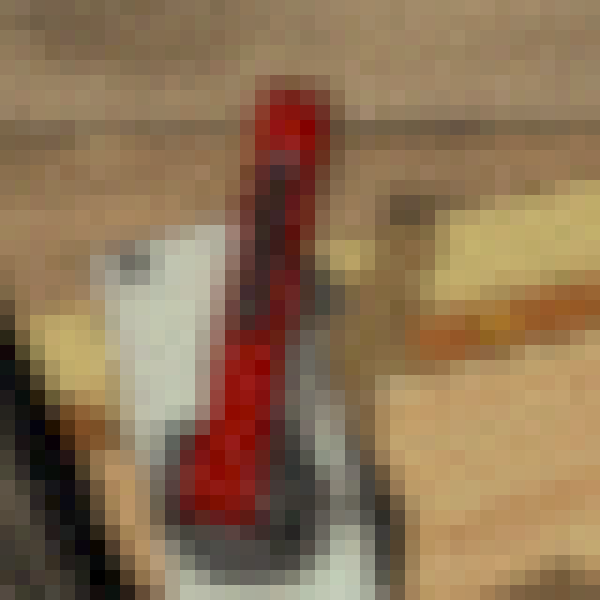

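```bash
python3 -c "
from workcell import manip
print(manip.finish_job())"
```

```text
the job is handed in; nothing more can be done
None
```

I screwed the bolt in until it was snug, folded the lever flat, backed the arm off, and handed the job in at about 16.4 s. No verdict is reported on hand-in.

- **Snug:** I turned the bolt about 112° clockwise by its lever. The torque read at a stop rose from about 0.03 N m free to 0.37 N m. That is 0.34 N m above free, inside the 0.2–0.5 N m band.
- **Fold:** I pushed the lever down from its inlay side with closed fingers, needing about 5 N. At the bottom the force climbed to 23 N against the lever's end stop, with the fingertip height matching a level lever. After the arm was clear, both cameras showed the lever flat and not sprung back.
- **Bystanders:** the last top picture shows the mallet and tape roll where they were. The bottle was partly hidden by the arm. I did not measure any of them, and I never identified the cork block for certain. The arm was touching nothing at the end.

**Not settled:**
- I could not measure the foot's pressure on the strip directly. From the torque I expect roughly 60 N after folding.
- Turning torque rose by only 0.055 N m over one 10° step, where about 0.09 was expected.
- A side-camera estimate briefly suggested the lever had slipped up to 20° in the jaws. The final top picture, with the lever pointing at about -8° against -10° expected, showed little or no slip.

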